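# Lock the hook bracket and hang up the wheel basket

### The job

The spare-wheel basket belongs on the double hook of the stand on the bench. First turn the lock ring on top of the stand anticlockwise (seen from above) until its lever comes up against the stop, over the pointed mark, so the bracket can take the load; then hang the basket by its handle on both prongs, setting it down without dropping it, so that it hangs level and still. Leave the ring locked, and do not disturb the loose wheel, the tape roll and the carton.

Things in the scene. Friction and masses are not known exactly. Their poses are not given: they have to be found in the camera images.
- basket: Open steel basket, 90 (x) by 156 (y) by 50 mm high, about 0.4 kg, with two black wheels stowed in it (part of it). Stiff handle: uprights 14 mm wide at y = +-76 mm carry a level square bar 10x10 mm, 156 mm long along y, centre 130 mm above the underside. Origin: centre of the underside, z up. It stands on the bench at the start.
- basket_handle (a point): Middle of the basket's handle bar (on the bar's centre line, 130 mm above the basket's underside); axes as the basket: the bar runs along y.
- stand: Fixed steel hook stand; origin on the bench at the post's axis, x the way the prongs point. Base 170x120x12 mm (x -55 to 115), post 22 mm thick. Two round prongs 8 mm thick at y = +-38 mm leave a cross plate 96 mm wide (x up to 28 mm, z 196 to 222 mm) level at z 215 mm, dip from x 49 mm in a 45-degree V, lowest at x 78 mm, and rise to tips at x 112 mm, top z 224 mm. 68 mm free between the prongs.
- saddle (a point): Point midway between the two prongs, over the bottom of their V (stand x = 78 mm, z = 196 mm); axes as the stand. With the basket hung, the handle bar lies across both prongs (along y) in the bottom of the V, its lower face at about the height of this point, its centre about 5 mm above.
- ring_axis (a point): Point on the vertical axis of the lock ring (the post's axis), at the ring's mid-height, 240 mm above the bench; axes as the stand. Ring: knurled, 46 mm across, 229 to 251 mm above the bench.
- lever_tab (a point): Centre of the upright tab at the end of the ring's lever, 75 mm from the axis, 251 mm above the bench. Tab: 28 mm along the lever, 8 mm thick, 36 mm high (233 to 269 mm above the bench). Push its flat side.
- lock_ring (a joint): Turn of the lock ring, rad: 0 unlocked to 1.3 locked (at the stop, lever over the mark); grows anticlockwise seen from above. At 0 the lever points 140 degrees anticlockwise from the stand's x axis, at 1.3 214.5 degrees, where a pointed aluminium pad is fixed below it as mark. It stays where left; about 2 N at the tab turns it.
- wheel: Bystander: loose black rubber wheel lying flat, 80 mm across, 22 mm high (hub 26 mm). Origin: centre of its underside.
- tape_roll: Bystander: pale roll of paper tape standing on its flat end, 96 mm across, 48 mm high. Origin: centre of its underside.
- carton: Bystander: closed white carton, 100 by 140 by 60 mm. Origin: centre of its underside.

How it is judged (in metres and radians):
On the way, in this order (a step that is already met when the one before it is completed fails the run):
1. the lock ring is turned to its locked mark, with the basket not yet hung (value of joint lock_ring above 1.17 rad), for 0.2 s.
2. the basket hangs by its handle bar on both prongs (value of joint lock_ring above 1.17 rad and x of basket_handle in the frame of saddle between -0.03 and 0.03 m and y of basket_handle in the frame of saddle between -0.028 and 0.028 m and z of basket_handle in the frame of saddle between -0.004 and 0.016 m and angle between basket's own z axis and vertical below 0.17 rad and contact force between basket and stand above 1 N), for 0.2 s.
At the end, for the whole second after the job is handed in: Lock ring above 1.17 rad. Handle bar on both prongs: its middle within 30 mm along and 28 mm across the prongs of the saddle point and -4 to 16 mm above it; the basket bears on the stand, within 0.17 rad of upright, at rest (under 0.02 m/s, 0.2 rad/s) (all of step 2 and linear speed of basket below 0.02 m/s and angular speed of basket below 0.2 rad/s); the robot touches nothing.
It fails at once if the loose wheel, the tape roll or the carton is moved by more than 30 mm (distance of any of wheel, tape_roll, carton from where it was at the start of the episode above 0.03 m).
It fails at once if the basket is dropped (falls faster than 0.6 m/s with the fingers off it) (linear speed of basket above 0.6 m/s and contact force between basket and the fingers below 0.1 N).
It also fails if it takes over 72 s, if anything falls off the work surface, if the arm or the gripper's body presses on something with over 40 N, if the wrist force passes 120 N, or if a joint passes its speed limit or range.

### The arm

A 7-joint arm with a two-finger parallel gripper is mounted at the origin on the work surface. World frame = base frame: x ahead of the robot, y to its left, z up, the work surface at z = 0. Lengths are in m, angles in degrees, forces in N, time in s.
With the tool pointing down it reaches from about 0.425 to 0.95 m from the base axis. Payload 16.7 kg.
Tool frame: the origin (TCP) lies midway between the tips of the shut fingers; the grasp point (between the pads) lies 19 mm behind it; z points along the fingers, y is the line along which they close (so a half turn about z gives the same grasp; the last joint's range is limited). The gripper opens to 94 mm and grips with 3 to 60 N. Pads are 16 mm wide; open, the fingers measure 119 mm over their backs; the gripper's body (75 mm by 177 mm) begins 78 mm behind the grasp point.
Start: joints at [-81.331, 24.414, 4.234, 92.017, -1.954, 63.644, -3.845], TCP at [0.2, 0.645, 0.205] pointing down, gripper open.
Joint ranges: [-163.25, 163.25], [-28.42, 122.38], [-70.27, 78.77], [12.13, 141.07], [-58.53, 238.53], [9.26, 117.41], [-156.51, 156.51]. Speed limits (degrees/s): [108.29, 108.29, 136.94, 136.94, 172.46, 172.46, 172.46].

### API

Orientations are given as [roll, pitch, yaw] about the fixed x, y, z axes, in that order (R = Rz(yaw) Ry(pitch) Rx(roll)).
In Python, from cell import arm gives the robot as it stands.
- The arm moves only by the tool carry_out, never from a script. Its argument "rows" is one flat list of numbers, 6 for each row, row after row: the shift along the tool's x, y, z each as a share of 30 mm, from -1 to 1, then the turn, a rotation vector about the tool's x, y, z each as a share of 45 degrees, from -1 to 1. In form: [tx, ty, tz, ax, ay, az, tx, ty, tz, ax, ay, az, ...]. A call has 1 to 12 rows; each row shifts and turns the commanded pose from where the row before left it, along the tool's axes as they then stand; what a row does not reach is not made up. A row lasts 1/10 s, in which the tool goes at most 50 mm and 8.59 degrees, less where a joint would pass 70% of its speed; a pose out of reach is approached as far as the arm can. A call with a number of a shift or a turn outside -1 to 1 is refused whole. A call with a gripper value outside its range is refused whole. "claw" is the opening, from 0 (shut) to 1 (fully open), set as the call begins (left out, the last holds). The fingers move at their own pace and stop on an object; the grip force is fixed at half the most. Time passes only in rows, so rows that do not move let the fingers close. It gives the time, the measured TCP pose, the force, the opening and the grip force at its end, in the units of the state.
- arm.get_state(): the state, without advancing time (a new reading comes with each control period).
- arm.grab_frame(name): name is "scene" or "top" or "wrist"; returns a dict with "img" (384x512x3 uint8, red, green, blue), "intrinsics" (3x3 intrinsics, pixels), "rvec" (rotation vector, rad) and "tvec" (3), from world to camera coordinates, as OpenCV has them. Camera axes: x right, y down, z forward; pixel columns grow to the right and rows downward; lengths in m; the calibration is good to about 2 mm. A picture is of the moment at which its call begins. There is no depth.
- arm.hand_in(): hands the job in; it is judged then, once.
Trained networks look in the newest picture that a camera, given by its name, has taken for a name from the list of things; names that differ only in an ending like _2 or _b are one class to them, and where a whole thing is asked for, a point or a joint stands for the part that bears it (a point fixed in the world has none). Each returns a list of dicts, best first, with "score" (0 to 1); they miss things now and then, are a little off and sometimes report something else, mostly with a low value. They report only what shows in the picture. A call takes as long as a camera call.
- arm.spot_in(camera, thing): "centre" ([x, y, z] in m, in world coordinates, good to about 4 mm: the middle of the surface that is visible of it).
- arm.spot_point(camera, thing): "centre" ([x, y, z] in m, in world coordinates, good to about 4 mm: a listed point, or the origin of a listed thing).
The state is a dict: "time_s": time; "joint_positions": joint angles; "qvel": joint speeds; "tau": joint torques, N m; "tcp_pos": TCP position; "tool_rot": TCP orientation; "force": force on the tool from outside, world axes, zero at the start; "ft_torque": the same for the moment, N m; "opening": finger opening in m; "grip_force": force on a finger pad.
Only numpy, scipy, OpenCV 4.12 (cv2) and the standard library are available. Lean on these libraries where they do the work, as an engineer would, in place of code of your own. Each camera call takes 0.05 s, during which the arm holds its last target. There are 200 camera calls.

## Working session

There is one attempt and no reset: what is moved stays moved. The work goes in short steps, Python scripts to look and compute and a tool call to move; the robot and the scene stay as the last step left them, time stands still between calls to the robot, and variables do not carry over. Pictures are saved under pics/ and viewed, at most 10 in all, crops included, and the job is handed in when it is done.

Besides the shell and the picture viewer there is one more tool, called as name(argument=value, ...) on one line, values as JSON. carry_out: Moves the arm, as the interface text tells. Shift numbers are shares of 30 mm and turn numbers shares of 45 degrees, none past 1 either way. Its arguments: {"type":"object","properties":{"rows":{"type":"array","items":{"type":"number","minimum":-1,"maximum":1}},"claw":{"type":"number"}},"required":["rows"]}

```bash
mkdir -p pics; python3 - <<'E'
from cell import arm
import cv2,numpy as np
for c in ["scene","top"]:
    f=arm.grab_frame(c); cv2.imwrite(f"pics/{c}0.png",f["img"][:,:,::-1])
    for t in ["basket","basket_handle","stand","saddle","ring_axis","lever_tab","wheel","tape_roll","carton"]:
        r=arm.spot_point(c,t)
        print(c,t,[(np.round(d["centre"],3).tolist(),round(d["score"],2)) for d in r[:2]])
s=arm.get_state();print(s["time_s"],s["tcp_pos"],s["tool_rot"],s["opening"],s["force"])
E
```

```text
scene basket [([0.504, 0.202, -0.004], 0.56)]
scene basket_handle [([0.506, 0.203, 0.128], 0.95)]
scene stand [([0.519, -0.201, 0.001], 0.88)]
scene saddle [([0.495, -0.126, 0.196], 0.89)]
scene ring_axis [([0.516, -0.2, 0.244], 0.82)]
scene lever_tab [([0.515, -0.268, 0.249], 0.66)]
scene wheel [([0.417, 0.033, -0.003], 0.55)]
scene tape_roll [([0.757, -0.014, 0.003], 0.94)]
scene carton [([0.733, 0.215, -0.001], 0.86), ([0.494, -0.125, 0.196], 0.7)]
top basket [([0.507, 0.209, 0.002], 0.72)]
top basket_handle [([0.506, 0.204, 0.13], 0.65)]
top stand [([0.515, -0.2, -0.001], 0.76)]
top saddle [([0.492, -0.125, 0.195], 0.97), ([0.507, 0.209, 0.004], 0.72)]
top ring_axis [([0.516, -0.2, 0.246], 0.96), ([0.753, -0.012, -0.0], 0.5)]
top lever_tab [([0.516, -0.275, 0.254], 0.81)]
top wheel [([0.417, 0.036, 0.001], 0.8)]
top tape_roll [([0.754, -0.008, -0.003], 0.58)]
top carton [([0.735, 0.214, 0.001], 0.98), ([0.507, 0.203, 0.127], 0.45)]
1.0 [0.19997849 0.64464092 0.20544303] [-1.79994339e+02 -1.71569672e-03  1.62763347e+02] 0.09391282937539346 [-0.33703655  0.25297107  0.43358697]
```

View pics/scene0.png

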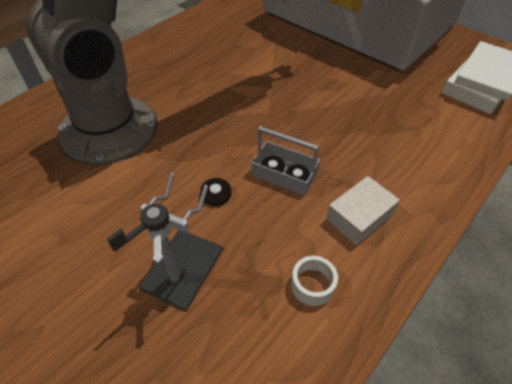

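View pics/top0.png

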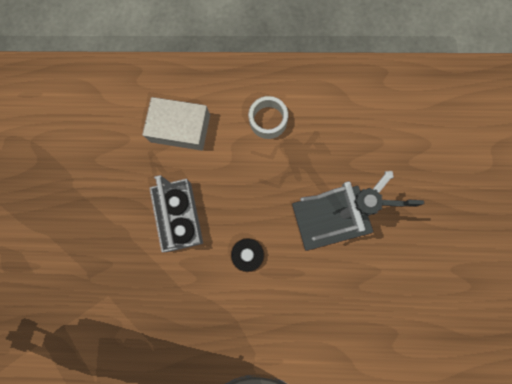

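The scene view shows the stand (ring at px 155,215, lever tab at 118,240), the basket at (285,170), the loose wheel at (215,192), the tape roll at (315,280) and the carton at (363,210). In the top view the ring is at (370,200), the tab at (420,203), the mark at (390,175) and the prong tips at (302,199) and (314,239). The handle bar runs from (159,178) to (167,248). From these, the stand yaw is about 107° and the lever points to about 270° in world, so the push has to be towards +x.

carry_out(claw=0, rows=[0, 0, -0.5, 0, 0, 0.19, 0, 0, -0.5, 0, 0, 0.19, 0, 0, -0.5, 0, 0, 0.19, 0, 0, -0.5, 0, 0, 0.19, 0, 0, -0.5, 0, 0, 0.19, 0, 0, -0.5, 0, 0, 0.19, 0, 0, -0.5, 0, 0, 0.19, 0, 0, -0.5, 0, 0, 0.19, 0, 0, -0.5, 0, 0, 0.097])

```text
time_s: 1.9
tcp_pos: [0.1999, 0.6446, 0.3411]
tool_rot: [-180.0, 0.0, 89.7]
force: [-0.3, -1.7, 0.5]
opening: 0.0252
grip_force: 0.0
```

carry_out(rows=[-1, 1, 0, 0, 0, 0, -1, 1, 0, 0, 0, 0, -1, 1, 0, 0, 0, 0, -1, 1, 0, 0, 0, 0, -1, 1, 0, 0, 0, 0, -1, 1, 0, 0, 0, 0, -1, 1, 0, 0, 0, 0, -1, 1, 0, 0, 0, 0, -1, 1, 0, 0, 0, 0, -1, 0, 0, 0, 0, 0, -1, 0, 0, 0, 0, 0, -1, 0, 0, 0, 0, 0])

```text
time_s: 3.1
tcp_pos: [0.4701, 0.2832, 0.3404]
tool_rot: [-180.0, 0.0, 90.0]
force: [0.4, -0.9, 0.0]
opening: 0.0004
grip_force: 0.0
```

carry_out(rows=[-1, 0, 0, 0, 0, 0, -1, 0, 0, 0, 0, 0, -1, 0, 0, 0, 0, 0, -1, 0, 0, 0, 0, 0, -1, 0, 0, 0, 0, 0, -1, 0, 0, 0, 0, 0, -1, 0, 0, 0, 0, 0, -1, 0, 0, 0, 0, 0, -1, 0, 0, 0, 0, 0, -1, 0, 0, 0, 0, 0, -1, 0, 0, 0, 0, 0, -1, 0, 0, 0, 0, 0])

```text
time_s: 4.3
tcp_pos: [0.4697, -0.0766, 0.3407]
tool_rot: [180.0, -0.0, 90.0]
force: [0.6, 1.2, 0.3]
opening: 0.0003
grip_force: 0.0
```

carry_out(rows=[-1, 0, 0, 0, 0, 0, -1, 0, 0, 0, 0, 0, -1, 0, 0, 0, 0, 0, -1, 0, 0, 0, 0, 0, -1, 0, 0, 0, 0, 0, -1, 0, 0, 0, 0, 0, -0.6, 0, 0, 0, 0, 0, 0, 0, 0, 0, 0, 0])

```text
time_s: 5.1
tcp_pos: [0.4692, -0.2758, 0.3405]
tool_rot: [-180.0, 0.1, 89.8]
force: [-0.8, 0.3, 0.5]
opening: 0.0005
grip_force: 0.0
```

```bash
python3 - <<'E'
from cell import arm
import cv2,numpy as np
for c in ["top","wrist"]:
    f=arm.grab_frame(c); cv2.imwrite(f"pics/{c}1.png",f["img"][:,:,::-1])
    for t in ["ring_axis","lever_tab","saddle","basket_handle"]:
        r=arm.spot_point(c,t)
        print(c,t,[(np.round(d["centre"],3).tolist(),round(d["score"],2)) for d in r[:2]])
s=arm.get_state();print(s["time_s"],s["tcp_pos"],s["joint_positions"])
E
```

```text
top ring_axis [([0.517, -0.202, 0.243], 0.88)]
top lever_tab [([0.516, -0.277, 0.254], 0.75), ([0.49, -0.124, 0.198], 0.35)]
top saddle []
top basket_handle [([0.501, 0.209, 0.129], 0.62)]
wrist ring_axis [([0.521, -0.197, 0.242], 0.89)]
wrist lever_tab [([0.518, -0.273, 0.248], 0.92)]
wrist saddle [([0.497, -0.12, 0.197], 0.79)]
wrist basket_handle []
5.6 [ 0.4701039  -0.27288238  0.34055174] [-31.52918952   9.86402786  63.75424144 101.0419236   -9.1857924
  74.74711474  34.36651883]
```

View pics/wrist1.png

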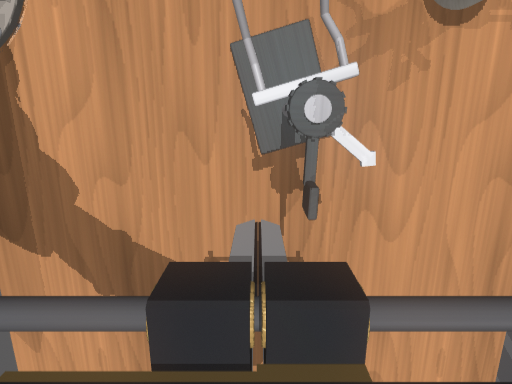

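The wrist view shows the lever pointing straight down the image, from the ring at (317,108) to the tab at (312,205). The mark pad is at (358,150), and the closed fingers at (258,240) are on the -x side of the tab. Next I lower and push.

carry_out(rows=[0, 0, 0.8, 0, 0, 0, 0, 0, 0.8, 0, 0, 0, 0, 0, 0.8, 0, 0, 0, 0, 0, 0.8, 0, 0, 0, 0, 0.4, 0, 0, 0, 0, 0, 0.4, 0, 0, 0, 0, 0, 0.3, 0, 0, 0, 0, 0, 0.3, 0, 0, 0, 0, 0, 0.3, 0, 0, 0, 0, 0, 0.3, 0, 0, 0, 0, 0, 0, 0, 0, 0, 0])

```text
time_s: 6.7
tcp_pos: [0.5313, -0.2733, 0.2445]
tool_rot: [180.0, 0.0, 90.0]
force: [0.6, -0.7, -0.2]
opening: 0.0003
grip_force: 0.0
```

carry_out(rows=[0.08, 0.27, 0, 0, 0, 0, 0.1, 0.27, 0, 0, 0, 0, 0.15, 0.25, 0, 0, 0, 0, 0.15, 0.25, 0, 0, 0, 0, 0, 0, 0, 0, 0, 0])

```text
time_s: 7.2
tcp_pos: [0.5614, -0.259, 0.2443]
tool_rot: [-179.9, 0.1, 90.0]
force: [-2.9, -1.7, 0.8]
opening: 0.0006
grip_force: 1.6
```

```bash
cat > look.py <<'E'
from cell import arm
import cv2,numpy as np,sys
def spots(cams,things):
    for c in cams:
        f=arm.grab_frame(c)
        for t in things:
            r=arm.spot_point(c,t)
            print(c,t,[(np.round(d["centre"],3).tolist(),round(d["score"],2)) for d in r[:2]])
    return f
E
python3 - <<'E'
from look import *
spots(["top","wrist","scene"],["lever_tab"])
E
```

```text
top lever_tab [([0.574, -0.247, 0.252], 0.75)]
wrist lever_tab [([0.575, -0.245, 0.247], 0.67)]
scene lever_tab [([0.575, -0.245, 0.248], 0.63)]
```

carry_out(rows=[0.08, 0.06, 0, 0, 0, 0, 0.08, 0.06, 0, 0, 0, 0, 0, 0, 0, 0, 0, 0, 0, 0, 0, 0, 0, 0])

```text
time_s: 7.9
tcp_pos: [0.562, -0.2578, 0.2445]
tool_rot: [-179.8, 0.2, 89.8]
force: [-14.9, -18.5, -1.7]
opening: 0.0005
grip_force: 11.5
```

carry_out(rows=[-0.5, -0.4, 0, 0, 0, 0, -0.4, -0.4, 0, 0, 0, 0, 0, 0, -0.9, 0, 0, 0, 0, 0, -0.9, 0, 0, 0, 0, 0, -0.9, 0, 0, 0, 0, 0, -0.9, 0, 0, 0, 1, -0.2, 0, 0, 0, 0, 1, -0.2, 0, 0, 0, 0, 1, -0.2, 0, 0, 0, 0, 1, -0.1, 0, 0, 0, 0, 1, 0, 0, 0, 0, 0, 1, 0, 0, 0, 0, 0], claw=0.6)

```text
time_s: 9.1
tcp_pos: [0.5194, -0.1001, 0.3527]
tool_rot: [179.9, -0.1, 90.0]
force: [0.7, -0.1, 0.2]
opening: 0.0566
grip_force: 0.0
```

carry_out(rows=[1, 0, 0, 0, 0, 0, 1, 0, 0, 0, 0, 0, 1, 0, 0, 0, 0, 0, 1, 0, 0, 0, 0, 0, 1, 0, 0, 0, 0, 0, 1, 0, 0, 0, 0, 0, 1, 0, 0, 0, 0, 0, 1, 0, 0, 0, 0, 0, 1, 0, 0, 0, 0, 0, 0, 0, 0, 0, 0, 0, 0, 0, 0, 0, 0, 0])

```text
time_s: 10.2
tcp_pos: [0.5197, 0.1687, 0.3525]
tool_rot: [-180.0, -0.0, 90.0]
force: [0.8, -0.3, -0.4]
opening: 0.0565
grip_force: 0.0
```

```bash
python3 - <<'E'
from look import *
f=spots(["scene","top","wrist"],["lever_tab","basket_handle","basket","saddle"])
cv2.imwrite("pics/wrist2.png",f["img"][:,:,::-1])
s=arm.get_state();print(s["time_s"],s["tcp_pos"],s["tool_rot"],s["joint_positions"])
E
```

```text
scene lever_tab [([0.575, -0.244, 0.249], 0.74), ([0.505, 0.202, -0.002], 0.57)]
scene basket_handle [([0.502, 0.203, 0.131], 0.95), ([0.759, -0.013, 0.004], 0.31)]
scene basket [([0.508, 0.204, -0.003], 0.56)]
scene saddle [([0.495, -0.125, 0.198], 0.71)]
top lever_tab [([0.576, -0.246, 0.252], 0.85)]
top basket_handle [([0.503, 0.205, 0.129], 0.76)]
top basket [([0.509, 0.21, 0.006], 0.81), ([0.518, -0.196, -0.001], 0.24)]
top saddle [([0.417, 0.035, 0.004], 0.66), ([0.497, -0.125, 0.196], 0.59)]
wrist lever_tab []
wrist basket_handle [([0.509, 0.209, 0.132], 0.72)]
wrist basket [([0.508, 0.206, -0.003], 0.62)]
wrist saddle []
10.95 [0.51976694 0.16885031 0.35246008] [-1.79996147e+02  3.39306980e-03  8.99978116e+01] [-69.27613429   7.47708843  50.40811417  99.30187525  -5.93016702
  75.99390153 -17.67011527]
```

View pics/wrist2.png

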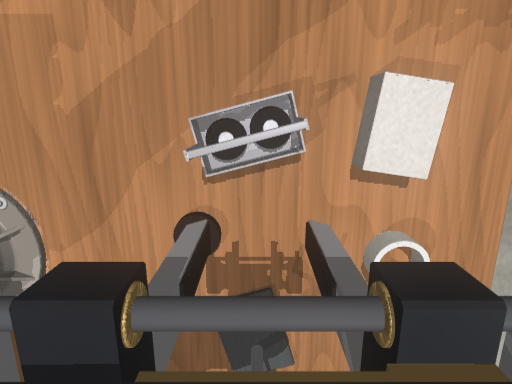

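The bar runs from (186,155) to (307,125), above the two wheels. I'll back-project both ends at bar height.

```bash
cat >> look.py <<'E'
def ray(f,uv,z):
    R=cv2.Rodrigues(np.array(f["rvec"],float))[0]; t=np.array(f["tvec"],float).ravel()
    K=np.array(f["intrinsics"]); d=R.T@np.linalg.solve(K,[uv[0],uv[1],1.]); o=-R.T@t
    return o+d*(z-o[2])/d[2]
def line(f,a,b,z):
    p,q=ray(f,a,z),ray(f,b,z); v=q-p
    print(p.round(4),q.round(4),"mid",((p+q)/2).round(4),"len",np.linalg.norm(v).round(4),"ang",np.degrees(np.arctan2(v[1],v[0])).round(1))
E
python3 - <<'E'
from look import *
f=arm.grab_frame("wrist"); line(f,(186,155),(307,125),.135)
f=arm.grab_frame("top"); line(f,(167,248),(159,178),.135)
# prong tips
line(f,(314,239),(302,199),.222)
E
```

```text
[0.4329 0.1868 0.135 ] [0.5806 0.2231 0.135 ] mid [0.5067 0.2049 0.135 ] len 0.1521 ang 13.8
[0.4264 0.1938 0.135 ] [0.5753 0.2208 0.135 ] mid [0.5009 0.2073 0.135 ] len 0.1514 ang 10.3
[ 0.4484 -0.1026  0.222 ] [ 0.5226 -0.0804  0.222 ] mid [ 0.4855 -0.0915  0.222 ] len 0.0774 ang 16.7
```

carry_out(rows=[0, 0, 0.3, 0, 0, 0.189, 0, 0, 0.3, 0, 0, 0.189, 0, 0, 0.3, 0, 0, 0.189, 0, 0, 0.3, 0, 0, 0.189, 0, 0, 0.3, 0, 0, 0.189, 0, 0, 0.3, 0, 0, 0.189, 0, 0, 0.3, 0, 0, 0.189, 0, 0, 0.3, 0, 0, 0.189, 0, 0, 0.3, 0, 0, 0.189, -0.1, -0.64, 0, 0, 0, 0, -0.1, -0.64, 0, 0, 0, 0, 0, 0, 0, 0, 0, 0])

```text
time_s: 12.25
tcp_pos: [0.5041, 0.2072, 0.2712]
tool_rot: [180.0, 0.0, 13.6]
force: [0.5, -0.1, 0.2]
opening: 0.0563
grip_force: 0.0
```

```bash
python3 - <<'E'
from look import *
f=spots(["wrist"],["basket_handle","basket"])
cv2.imwrite("pics/wrist3.png",f["img"][:,:,::-1])
s=arm.get_state();print(s["time_s"],s["tcp_pos"],s["tool_rot"],s["joint_positions"])
E
```

```text
wrist basket_handle [([0.508, 0.206, 0.133], 0.77), ([0.756, -0.015, -0.005], 0.58)]
wrist basket [([0.508, 0.208, -0.002], 0.93)]
12.4 [0.50520684 0.20432151 0.27156948] [ 1.79993530e+02 -7.50494642e-03  1.34492235e+01] [-80.30801093  14.60176514  62.25532013 106.55297669 -14.00363417
  67.15016056 -89.85570165]
```

View pics/wrist3.png

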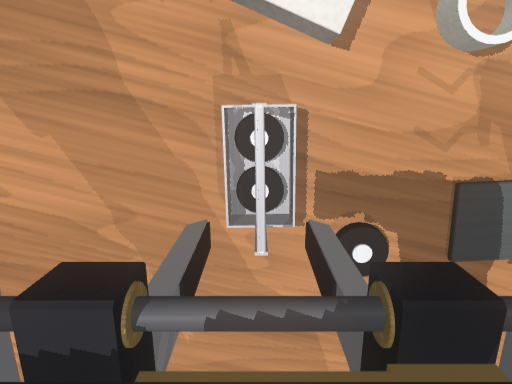

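The bar lies almost vertical in the image, from (259,105) to (261,253), centred between the fingers at about u=257. It is aligned, so I descend.

carry_out(rows=[0, 0, 0.9, 0, 0, 0, 0, 0, 0.9, 0, 0, 0, 0, 0, 0.9, 0, 0, 0, 0, 0, 0.9, 0, 0, 0, 0, 0, 0.9, 0, 0, 0, 0, 0, 0.85, 0, 0, 0, 0, 0, 0, 0, 0, 0])

```text
time_s: 13.1
tcp_pos: [0.5039, 0.2031, 0.1088]
tool_rot: [179.9, 0.2, 13.4]
force: [-0.7, -0.1, 0.4]
opening: 0.0567
grip_force: 0.0
```

carry_out(claw=0, rows=[0, 0, 0, 0, 0, 0, 0, 0, 0, 0, 0, 0, 0, 0, 0, 0, 0, 0, 0, 0, 0, 0, 0, 0, 0, 0, 0, 0, 0, 0, 0, 0, 0, 0, 0, 0, 0, 0, 0, 0, 0, 0, 0, 0, 0, 0, 0, 0, 0, 0, 0, 0, 0, 0])

```text
time_s: 14.0
tcp_pos: [0.505, 0.2049, 0.1111]
tool_rot: [-180.0, 0.0, 13.5]
force: [-2.1, 0.4, 5.5]
opening: 0.0095
grip_force: 30.0
```

carry_out(rows=[0, 0, -0.4, 0, 0, 0, 0, 0, -0.8, 0, 0, 0, 0, 0, -0.8, 0, 0, 0, 0, 0, -0.8, 0, 0, 0, 0, 0, -0.8, 0, 0, -0.035, 0, 0, -0.4, 0, 0, -0.038, 0, 0, 0, 0, 0, 0, 0, 0, 0, 0, 0, 0])

```text
time_s: 14.8
tcp_pos: [0.5045, 0.2049, 0.2303]
tool_rot: [-180.0, 0.0, 16.7]
force: [-0.9, -0.5, -4.9]
opening: 0.0096
grip_force: 30.0
```

carry_out(rows=[-0.2, 0.35, 0, 0, 0, 0, -0.4, 0.6, 0, 0, 0, 0, -0.4, 0.6, 0, 0, 0, 0, -0.4, 0.6, 0, 0, 0, 0, -0.4, 0.6, 0, 0, 0, 0, -0.4, 0.6, 0, 0, 0, 0, -0.4, 0.6, 0, 0, 0, 0, -0.4, 0.6, 0, 0, 0, 0, -0.4, 0.6, 0, 0, 0, 0, -0.15, 0.22, 0, 0, 0, 0, 0, 0, 0, 0, 0, 0, 0, 0, 0, 0, 0, 0])

```text
time_s: 16.0
tcp_pos: [0.4494, 0.0205, 0.2309]
tool_rot: [-180.0, -0.0, 16.8]
force: [1.3, 0.5, -3.1]
opening: 0.01
grip_force: 30.0
```

```bash
python3 - <<'E'
from look import *
spots(["scene","top"],["basket_handle","basket","saddle","ring_axis","lever_tab"])
f=arm.grab_frame("scene");cv2.imwrite("pics/s4.png",cv2.resize(f["img"][130:330,60:330,::-1],None,fx=2.5,fy=2.5))
s=arm.get_state();print(s["time_s"],s["tcp_pos"],s["tool_rot"],s["force"],s["opening"])
E
```

```text
scene basket_handle [([0.448, 0.02, 0.247], 0.76)]
scene basket [([0.452, 0.016, 0.118], 0.69)]
scene saddle [([0.499, -0.13, 0.195], 0.65)]
scene ring_axis [([0.516, -0.202, 0.241], 0.89)]
scene lever_tab [([0.576, -0.242, 0.249], 0.6)]
top basket_handle [([0.517, -0.2, -0.004], 0.68)]
top basket [([0.577, -0.244, 0.254], 0.36)]
top saddle []
top ring_axis [([0.518, -0.202, 0.242], 0.94), ([0.751, -0.011, -0.004], 0.15)]
top lever_tab [([0.578, -0.245, 0.254], 0.89)]
16.65 [0.44942595 0.01986984 0.23098753] [1.79997668e+02 2.04789722e-03 1.67406024e+01] [-0.01496134  0.87781901 -5.78313426] 0.009649643412210451
```

View pics/s4.png

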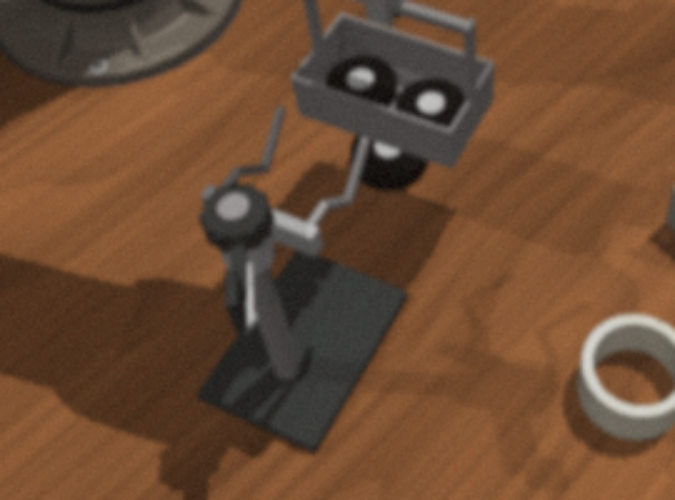

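The crop shows the basket held level in front of the prongs (tips at (280,110) and (363,140)), above the loose wheel at (388,160). I slide it in above the prongs.

carry_out(rows=[0.05, 0.25, 0, 0, 0, 0, 0, 0.5, 0, 0, 0, 0, 0, 0.5, 0, 0, 0, 0, 0, 0.5, 0, 0, 0, 0, 0, 0.5, 0, 0, 0, 0, 0, 0.5, 0, 0, 0, 0, 0, 0.5, 0, 0, 0, 0, 0, 0.5, 0, 0, 0, 0, 0, 0.5, 0, 0, 0, 0, 0, 0.5, 0, 0, 0, 0, 0, 0.33, 0, 0, 0, 0, 0, 0, 0, 0, 0, 0])

```text
time_s: 17.85
tcp_pos: [0.4948, -0.127, 0.231]
tool_rot: [179.9, 0.0, 16.6]
force: [-1.0, 0.7, -4.7]
opening: 0.0098
grip_force: 30.0
```

```bash
python3 - <<'E'
from look import *
spots(["scene","wrist"],["basket_handle","basket","saddle","ring_axis","lever_tab"])
f=arm.grab_frame("scene");cv2.imwrite("pics/s5.png",cv2.resize(f["img"][130:330,60:330,::-1],None,fx=2.5,fy=2.5))
s=arm.get_state();print(s["time_s"],s["tcp_pos"],s["tool_rot"],s["force"],s["opening"])
E
```

```text
scene basket_handle [([0.494, -0.128, 0.249], 0.84)]
scene basket [([0.493, -0.13, 0.119], 0.78)]
scene saddle [([0.495, -0.126, 0.197], 0.78), ([0.756, -0.015, 0.006], 0.43)]
scene ring_axis [([0.513, -0.201, 0.242], 0.75)]
scene lever_tab [([0.575, -0.242, 0.251], 0.57)]
wrist basket_handle [([0.5, -0.12, 0.252], 0.7)]
wrist basket [([0.497, -0.125, 0.118], 0.56)]
wrist saddle []
wrist ring_axis [([0.52, -0.199, 0.24], 0.82)]
wrist lever_tab []
18.5 [ 0.49473531 -0.12554948  0.23098873] [-1.79997134e+02  9.53545003e-05  1.67482100e+01] [ 1.13288429 -0.33624153 -3.37822102] 0.009511834974264489
```

View pics/s5.png

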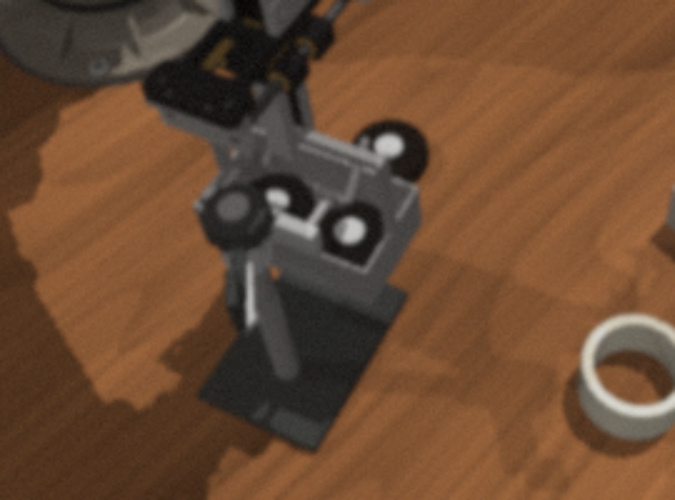

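The basket sits squarely between the post and the tips, with its uprights outside the prongs. I lower it.

carry_out(rows=[0, 0, 0.25, 0, 0, 0, 0, 0, 0.25, 0, 0, 0, 0, 0, 0.25, 0, 0, 0, 0, 0, 0.25, 0, 0, 0, 0, 0, 0.25, 0, 0, 0, 0, 0, 0.1, 0, 0, 0, 0, 0, 0.1, 0, 0, 0, 0, 0, 0, 0, 0, 0])

```text
time_s: 19.3
tcp_pos: [0.4946, -0.1258, 0.1872]
tool_rot: [180.0, 0.0, 16.7]
force: [-0.6, -0.1, -3.7]
opening: 0.0098
grip_force: 30.0
```

carry_out(rows=[0, 0, 0.05, 0, 0, 0, 0, 0, 0.05, 0, 0, 0, 0, 0, 0.05, 0, 0, 0, 0, 0, 0, 0, 0, 0, 0, 0, 0, 0, 0, 0])

```text
time_s: 19.8
tcp_pos: [0.4947, -0.1256, 0.183]
tool_rot: [-180.0, 0.0, 16.7]
force: [0.2, 0.4, -3.8]
opening: 0.0097
grip_force: 30.0
```

carry_out(rows=[0, 0, 0.04, 0, 0, 0, 0, 0, 0.04, 0, 0, 0, 0, 0, 0, 0, 0, 0, 0, 0, 0, 0, 0, 0])

```text
time_s: 20.2
tcp_pos: [0.4951, -0.1256, 0.1811]
tool_rot: [-180.0, -0.0, 16.7]
force: [-3.2, 3.6, 10.8]
opening: 0.0098
grip_force: 30.0
```

carry_out(claw=0.42, rows=[0, 0, 0, 0, 0, 0, 0, 0, 0, 0, 0, 0, 0, 0, 0, 0, 0, 0, 0, 0, 0, 0, 0, 0, 0, 0, 0, 0, 0, 0, 0, 0, 0, 0, 0, 0])

```text
time_s: 20.8
tcp_pos: [0.4947, -0.1257, 0.1806]
tool_rot: [180.0, 0.0, 16.7]
force: [-0.2, -0.3, 0.6]
opening: 0.0396
grip_force: 0.0
```

```bash
python3 - <<'E'
from look import *
spots(["scene","wrist"],["basket_handle","basket","lever_tab"])
s=arm.get_state();print(s["time_s"],s["tcp_pos"],s["tool_rot"],s["force"],s["opening"])
E
```

```text
scene basket_handle [([0.491, -0.126, 0.201], 0.91)]
scene basket [([0.496, -0.13, 0.066], 0.79)]
scene lever_tab [([0.576, -0.242, 0.25], 0.81), ([0.516, -0.201, 0.241], 0.35)]
wrist basket_handle [([0.499, -0.121, 0.204], 0.62)]
wrist basket [([0.499, -0.124, 0.071], 0.56)]
wrist lever_tab []
21.2 [ 0.49474079 -0.12562611  0.18058714] [-1.79997586e+02  2.76533919e-03  1.67384326e+01] [-0.52183809 -0.29898145  0.43576483] 0.039224148945457886
```

The bar is at z of about 0.201 on the saddle and the fingers are free. I retreat upward.

carry_out(rows=[0, 0, -0.3, 0, 0, 0, 0, 0, -0.4, 0, 0, 0, 0, 0, -0.6, 0, 0, 0, 0, 0, -0.8, 0, 0, 0, 0, 0, -0.8, 0, 0, 0, 0, 0, -0.8, 0, 0, 0, 0, 0, -0.8, 0, 0, 0, 0, -0.8, -0.4, 0, 0, 0, 0, -0.8, 0, 0, 0, 0, 0, -0.8, 0, 0, 0, 0, 0, -0.8, 0, 0, 0, 0, 0, 0, 0, 0, 0, 0])

```text
time_s: 22.4
tcp_pos: [0.467, -0.0325, 0.3278]
tool_rot: [-179.9, -0.1, 16.9]
force: [-0.3, -1.4, -0.6]
opening: 0.0393
grip_force: 0.0
```

carry_out(rows=[0, -0.9, 0, 0, 0, 0, 0.3, -0.9, 0, 0, 0, 0, 0.3, -0.9, 0, 0, 0, 0, 0.3, -0.9, 0, 0, 0, 0, 0.3, -0.9, 0, 0, 0, 0, 0, 0, 0, 0, 0, 0, 0, 0, 0, 0, 0, 0])

```text
time_s: 23.1
tcp_pos: [0.4632, 0.1048, 0.3273]
tool_rot: [179.9, 0.0, 16.8]
force: [0.7, -0.8, 0.5]
opening: 0.0397
grip_force: 0.0
```

```bash
python3 - <<'E'
from look import *
f=spots(["top","scene"],["basket_handle","basket","lever_tab","wheel"])
cv2.imwrite("pics/s6.png",cv2.resize(f["img"][130:330,60:330,::-1],None,fx=2.5,fy=2.5))
s=arm.get_state();print(s["time_s"],s["tcp_pos"],s["force"])
E
```

```text
top basket_handle [([0.495, -0.125, 0.199], 0.64), ([0.574, -0.247, 0.252], 0.55)]
top basket [([0.498, -0.126, 0.077], 0.57)]
top lever_tab [([0.578, -0.247, 0.251], 0.65)]
top wheel [([0.42, 0.032, 0.002], 0.9), ([0.577, -0.247, 0.253], 0.66)]
scene basket_handle [([0.493, -0.126, 0.202], 0.83), ([0.417, 0.031, -0.002], 0.17)]
scene basket [([0.497, -0.13, 0.069], 0.71)]
scene lever_tab [([0.575, -0.24, 0.246], 0.94), ([0.497, -0.125, 0.202], 0.72)]
scene wheel [([0.416, 0.03, -0.001], 0.8)]
23.6 [0.46295321 0.10464235 0.32716294] [-0.24091878  0.56453458 -0.78288872]
```

View pics/s6.png

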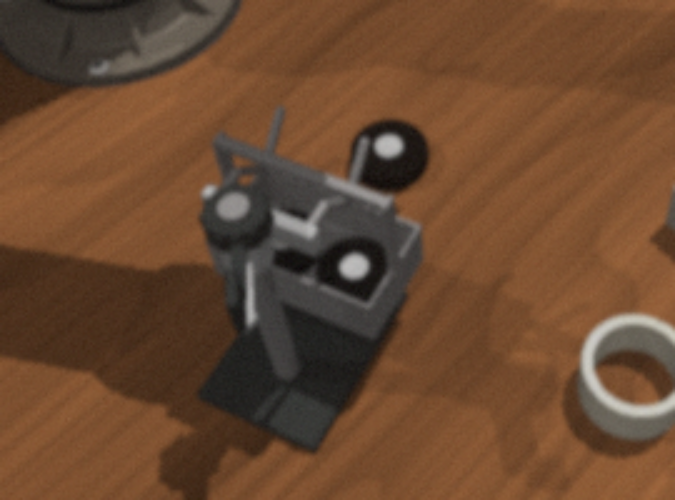

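The crop shows the bar from (220,140) to (390,205) lying across both prongs, with the basket level and the loose wheel undisturbed at (388,155). I hand it in.

```bash
python3 -c "
from cell import arm
print(arm.hand_in())"
```

```text
the job is handed in; nothing more can be done
None
```

The lock ring is turned to its stop and the basket hangs level by its handle on both prongs; I handed the job in at about 24 s, with the arm clear, the loose wheel still in place, and the tape roll and carton never approached (the hand-in call returned no verdict).

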